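# Shut the orange hatch over the brake caliper

## Task

Two plywood parts cases on the bike-corner plank stand with their sliding hatches open. Push the orange hatch along its track until it is fully closed against the end of its frame, so that the brake caliper inside is covered; then let go and move clear. Leave the blue hatch where it is.

Things in the scene. Friction and masses are not known exactly. Their poses are not given: they have to be found in the camera images.
- orange_hatch (a joint): How far the orange hatch is still open, in m: 0 is fully closed against the end of the frame (a hard stop), 0.12 fully open. The hatch is a level orange plastic plate, 125 x 113 x 6 mm, its top 72 mm above the plank. It slides only along its case's length, takes about 2 N to slide and stays where it is left.
- orange_pull (a point): Centre of the black pull bar standing up from the middle of the orange hatch: 14 mm thick along the track, 60 mm long across it, 26 mm tall (from 72 to 98 mm above the plank; this point at 85 mm). x axis: along the track in the closing direction, within 30 degrees of straight away from the robot (world +x); y along the bar; z up.
- orange_case: Open plywood parts case, 260 (x) x 130 (y) mm, screwed to the plank; the brake caliper lies in it. Origin: centre of its underside. x axis: closing direction; z up. Its aluminium rails and end frames are 77 mm high; rails' inner edges 53 mm either side of the centre line. When closed, the pull stands at x = 61 mm, y = 0.
- blue_pull (a point): Centre of the same kind of pull bar on the blue hatch of the other case, of the same build and sizes, screwed down too and to be left alone; axes as for the orange one. A black handlebar grip lies in it. Either case may be the left or the right one.

How it is judged:
By the outcome, as a careful person would: the job done as asked, in the order asked, and still so for the second after the job is handed in, with the robot touching nothing.
It also fails if it takes over 29 s, if anything falls off the work surface, if the arm or the gripper's body presses on something with over 40 N, if the wrist force passes 120 N, or if a joint passes its speed limit or range.

## Robot

A 6-joint arm with a two-finger parallel gripper is mounted at the origin on the work surface. World frame = base frame: x ahead of the robot, y to its left, z up, the work surface at z = 0. Lengths are in mm, angles in rad, forces in N, time in s.
With the tool pointing down it reaches from about 425 to 925 mm from the base axis. Payload 12.5 kg.
Tool frame: the origin (TCP) lies on the centre line of the jaws, within the pads' length; the fingertips stand 19 mm ahead of it and the grasp point (between the pads) is the TCP; z points along the fingers, y is the direction in which the jaws open and shut (so a half turn about z gives the same grasp; the last joint's range is limited). The gripper opens to 85 mm and grips with 20 to 120 N. Pads are 22 mm wide; open, the fingers measure 114 mm over their backs; the gripper's body (76 mm by 85 mm) begins 54 mm behind the grasp point. The pads swing forward as they close: fully open they stand 13 mm farther back than shut.
Start: joints at [1.167, 0.491, 1.559, -0, 1.092, -0.106], TCP at [183.368, 597.511, 250.327] pointing down, gripper open.
Joint ranges: [-3.1, 3.1], [-0.84, 2.19], [0.05, 2.79], [-1.13, 4.28], [0.06, 2.93], [-2.69, 2.69]. Speed limits (rad/s): [2.22, 2.22, 2.79, 3.14, 3.14, 3.14].

## Interface

Orientations are given as a 3x3 rotation matrix whose columns are the frame's x, y, z axes.
In Python, from workcell import arm gives the robot as it stands.
- The arm moves only by the tool step_arm, never from a script. Its argument "moves" is a list of rows, each an object of numbers: "tx", "ty", "tz": the shift along the tool's x, y, z in mm; "wx", "wy", "wz": the turn, a rotation vector about the tool's x, y, z in degrees; "gripper": the closure, from 0 (fully open) to 1 (shut). In form: [{"tx": .., "ty": .., "tz": .., "wx": .., "wy": .., "wz": .., "gripper": ..}, ...]. A call has 1 to 12 rows; each row is the pose to reach, as a shift and turn from the pose measured when the call began, along the tool's axes at that moment; what a row does not reach only later rows make up. A row lasts 1/10 s, in which the tool goes at most 50 mm and 8.59 degrees, less where a joint would pass 70% of its speed; a pose out of reach is approached as far as the arm can. A call with a gripper value outside its range is refused whole. The fingers move at their own pace and stop on an object; "force" is the grip in N (left out, the last holds). Time passes only in rows, so rows that repeat a pose let the fingers close. It gives the time, the measured TCP pose, the force and the opening at its end, in the units of the state.
- arm.read_state(): the state, without advancing time (a new reading comes with each control period).
- arm.grab_frame(name): name is "scene" or "top" or "wrist"; returns the picture (384x512x3 uint8, blue, green, red); there is no depth.
- arm.calibration(name): a dict with "mtx" (3x3 intrinsics, pixels), "extrinsics" (4x4, takes a point from camera to world coordinates). Camera axes: x right, y down, z forward; pixel columns grow to the right and rows downward; lengths in mm; the calibration is good to about 2 mm. A picture is of the moment at which its call begins: read the wrist's pose just before it. calibration takes no time and is no camera call; for the wrist camera it gives the pose at the moment of the call.
- arm.finish_job(): hands the job in, once; it reports no verdict.
The state is a dict: "time_s": time; "qpos": joint angles; "qvel": joint speeds; "effort": joint torques, N m; "tcp_pos": TCP position; "eef_rot": TCP orientation; "wrist_force": force on the tool from outside, world axes, zero at the start; "torque": the same for the moment, N m; "finger_gap": opening from 0.0 (shut) to 1.0 (fully open).
Only numpy, scipy, OpenCV 4.12 (cv2) and the standard library are available. Lean on these libraries where they do the work, as an engineer would, in place of code of your own. Each camera call takes 0.05 s, during which the arm holds its last target. There are 200 camera calls.

## Working session

There is one attempt and no reset: what is moved stays moved. The work goes in short steps, Python scripts to look and compute and a tool call to move; the robot and the scene stay as the last step left them, time stands still between calls to the robot, and variables do not carry over. Pictures are saved under pics/ and viewed, about 8 in all and at most 12, crops included, and the job is handed in when it is done.

Besides the shell and the picture viewer there is one more tool, called after "Emit:" as name(argument=value, ...) on one line, values as JSON. step_arm: Moves the arm, as the interface text tells. Its arguments: {"type":"object","properties":{"moves":{"type":"array"},"force":{"type":"number"}},"required":["moves"]}

```bash
mkdir -p pics
python3 - <<'E'
from workcell import arm
import cv2,numpy as np
s=arm.read_state();print(s['time_s'],s['tcp_pos'],np.round(s['eef_rot'],3).tolist())
a=arm.grab_frame('top');b=arm.grab_frame('scene')
cv2.imwrite('pics/top.png',a);cv2.imwrite('pics/scene.png',b)
for n in('top','scene'):
  c=arm.calibration(n);print(np.round(c['mtx'],1).tolist(),np.round(c['extrinsics'],3).tolist())
E
```

```text
0.0 [183.28894131 597.28545889 249.70040355] [[-0.956, 0.293, -0.0], [0.293, 0.956, -0.001], [0.0, -0.001, -1.0]]
[[462.6, 0.0, 262.7], [0.0, 462.6, 194.1], [0.0, 0.0, 1.0]] [[-0.025, -0.999, 0.023, 565.695], [-1.0, 0.025, -0.006, 14.595], [0.006, -0.023, -1.0, 873.601], [0.0, 0.0, 0.0, 1.0]]
[[399.8, 0.0, 248.6], [0.0, 399.8, 190.1], [0.0, 0.0, 1.0]] [[0.196, 0.734, -0.65, 1082.752], [0.981, -0.151, 0.125, -102.871], [-0.007, -0.662, -0.749, 643.753], [0.0, 0.0, 0.0, 1.0]]
```

View pics/top.png

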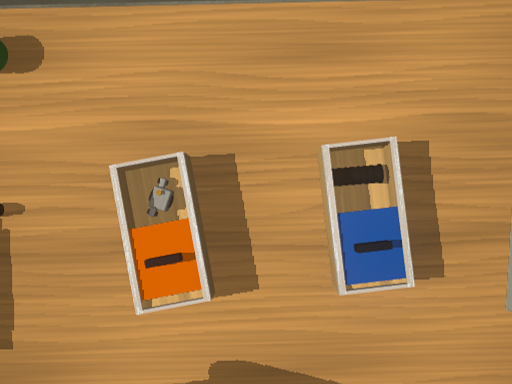

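View pics/scene.png

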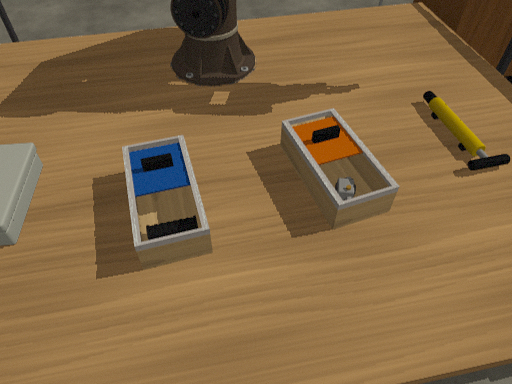

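The top view shows the orange case on the left, with frame corners at about (110,166), (184,153), (210,298) and (138,313). Its pull is near (163,260) and the caliper is at the far (up, +x) end. The scene view agrees.

```bash
cat > h.py <<'E'
import numpy as np
def ray(c,uv,z):
    uv=np.atleast_2d(uv).astype(float);E=c['extrinsics']
    d=np.c_[uv,np.ones(len(uv))]@np.linalg.inv(c['mtx']).T@E[:3,:3].T
    return E[:3,3]+d*((z-E[2,3])/d[:,2])[:,None]
E
python3 - <<'E'
from workcell import arm
import cv2,numpy as np
from h import ray
for n in('top','scene'):
  im=cv2.imread(f'pics/{n}.png');c=arm.calibration(n)
  h=cv2.cvtColor(im,cv2.COLOR_BGR2HSV)
  m=cv2.inRange(h,(5,230,150),(14,255,255))
  cs,_=cv2.findContours(m,cv2.RETR_EXTERNAL,cv2.CHAIN_APPROX_NONE)
  k=max(cs,key=cv2.contourArea)
  P=ray(c,k[:,0],72)[:,:2]
  r=cv2.minAreaRect(P.astype(np.float32));print(n,'hatch',r)
  f=np.zeros_like(m);cv2.drawContours(f,[cv2.convexHull(k)],-1,255,-1)
  d=cv2.inRange(im,(0,0,0),(50,50,50))&f
  cs,_=cv2.findContours(d,cv2.RETR_EXTERNAL,cv2.CHAIN_APPROX_NONE)
  k=max(cs,key=cv2.contourArea);print('px',cv2.minAreaRect(k))
  for z in(98,85):print('pull z',z,cv2.minAreaRect(ray(c,k[:,0],z)[:,:2].astype(np.float32)))
c=arm.calibration('top')
print(ray(c,[(110,166),(184,153),(210,298),(138,313)],77).round(0))
E
```

```text
top hatch ((476.4044189453125, 179.90277099609375), (123.9469985961914, 100.38230895996094), 9.326833724975586)
px ((153.5, 258.0), (1.0, 0.0), 180.0)
pull z 98 ((481.0616455078125, 194.6958770751953), (1.6674989461898804, 0.0), -91.45455169677734)
pull z 85 ((479.64306640625, 197.71456909179688), (1.6954458951950073, 0.0), -91.4532699584961)
scene hatch ((426.8147888183594, 160.60101318359375), (20.821077346801758, 37.044471740722656), 37.15282440185547)Traceback (most recent call last):
  File "<stdin>", line 15, in <module>
ValueError: max() iterable argument is empty
```

Run:
```python
from workcell import arm
import cv2,numpy as np
from h import ray
im=cv2.imread('pics/top.png');c=arm.calibration('top')
v=cv2.cvtColor(im,cv2.COLOR_BGR2HSV)
m=cv2.inRange(v,(3,150,120),(16,255,255))
roi=np.zeros_like(m);cv2.fillPoly(roi,[np.array([(136,232),(188,224),(197,288),(146,296)])],255)
d=cv2.inRange(v,(0,0,0),(179,255,90))&roi
cs,_=cv2.findContours(d,cv2.RETR_EXTERNAL,cv2.CHAIN_APPROX_NONE)
k=max(cs,key=cv2.contourArea);print('px',cv2.minAreaRect(k),im[260,155:175:5].tolist())
for z in(98,72):print(z,cv2.minAreaRect(ray(c,k[:,0],z)[:,:2].astype(np.float32)))
Q=ray(c,[(110,166),(184,153),(210,298),(138,313)],77)[:,:2]
print(Q.round(0),cv2.minAreaRect(Q.astype(np.float32)))
w=cv2.resize(im[140:325,95:280],None,fx=3.2,fy=3.2,interpolation=cv2.INTER_CUBIC);cv2.imwrite('pics/crop.png',w)
```

```text
px ((163.4038543701172, 260.0192565917969), (8.43299388885498, 37.654293060302734), 78.69007110595703) [[33, 43, 64], [31, 42, 64], [31, 41, 63], [32, 42, 63]]
98 ((477.286376953125, 178.23468017578125), (14.055885314941406, 62.72822570800781), 9.8418550491333)
72 ((474.3227233886719, 183.72027587890625), (14.527077674865723, 64.83103942871094), 9.841848373413086)
[[639. 271.]
 [658. 144.]
 [408. 104.]
 [386. 228.]] ((523.0668334960938, 185.92385864257812), (256.60699462890625, 129.1552734375), 9.746957778930664)
```

View pics/crop.png

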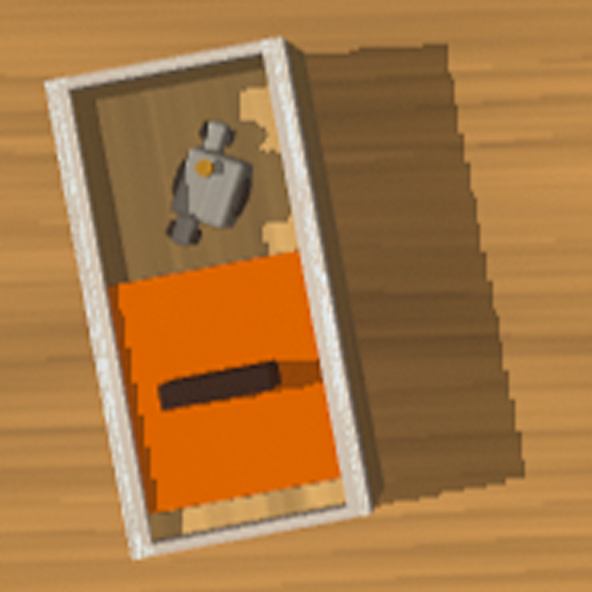

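Hatch pull is at about (476.5, 180), track direction +9.7°, case centre (523, 186), so about 107 mm to close. I'll push with the shut fingers behind the bar, starting from a point above and behind it.

Emit:
step_arm(moves=[{"tx":-30,"ty":-26,"wz":-3,"gripper":1},{"tx":-60,"ty":-52,"wz":-6,"gripper":1},{"tx":-95,"ty":-82,"wz":-9,"gripper":1},{"tx":-130,"ty":-113,"wz":-12,"gripper":1},{"tx":-165,"ty":-143,"wz":-15,"gripper":1},{"tx":-200,"ty":-174,"wz":-18,"gripper":1},{"tx":-235,"ty":-204,"wz":-21,"gripper":1},{"tx":-270,"ty":-235,"wz":-24,"gripper":1},{"tx":-305,"ty":-265,"wz":-26.7,"gripper":1},{"tx":-340,"ty":-295,"wz":-26.7,"gripper":1},{"tx":-365,"ty":-317,"wz":-26.7,"gripper":1},{"tx":-376,"ty":-326.5,"wz":-26.7,"gripper":1}])

```text
validation failed for argument at $.mo...
```

Emit:
step_arm(moves=[{"tx":-30,"ty":-26,"tz":0,"wx":0,"wy":0,"wz":-3,"gripper":1},{"tx":-60,"ty":-52,"tz":0,"wx":0,"wy":0,"wz":-6,"gripper":1},{"tx":-95,"ty":-82,"tz":0,"wx":0,"wy":0,"wz":-9,"gripper":1},{"tx":-130,"ty":-113,"tz":0,"wx":0,"wy":0,"wz":-12,"gripper":1},{"tx":-165,"ty":-143,"tz":0,"wx":0,"wy":0,"wz":-15,"gripper":1},{"tx":-200,"ty":-174,"tz":0,"wx":0,"wy":0,"wz":-18,"gripper":1},{"tx":-235,"ty":-204,"tz":0,"wx":0,"wy":0,"wz":-21,"gripper":1},{"tx":-270,"ty":-235,"tz":0,"wx":0,"wy":0,"wz":-24,"gripper":1},{"tx":-305,"ty":-265,"tz":0,"wx":0,"wy":0,"wz":-27,"gripper":1},{"tx":-340,"ty":-295,"tz":0,"wx":0,"wy":0,"wz":-27,"gripper":1},{"tx":-365,"ty":-317,"tz":0,"wx":0,"wy":0,"wz":-27,"gripper":1},{"tx":-376,"ty":-326,"tz":0,"wx":0,"wy":0,"wz":-27,"gripper":1}])

```text
time_s: 1.3
tcp_pos: [448.2, 173.2, 249.9]
eef_rot: [[-0.985, -0.17, -0.001], [-0.17, 0.985, -0.001], [0.001, -0.001, -1.0]]
wrist_force: [0.2, -0.0, 0.6]
finger_gap: -0.003
```

Emit:
step_arm(moves=[{"tx":0,"ty":0,"tz":35,"wx":0,"wy":0,"wz":0,"gripper":1},{"tx":0,"ty":0,"tz":70,"wx":0,"wy":0,"wz":0,"gripper":1},{"tx":0,"ty":0,"tz":95,"wx":0,"wy":0,"wz":0,"gripper":1},{"tx":0,"ty":0,"tz":105,"wx":0,"wy":0,"wz":0,"gripper":1},{"tx":0,"ty":0,"tz":105,"wx":0,"wy":0,"wz":0,"gripper":1}])

```text
time_s: 1.8
tcp_pos: [447.6, 173.4, 144.1]
eef_rot: [[-0.985, -0.171, -0.003], [-0.171, 0.985, -0.002], [0.003, -0.001, -1.0]]
wrist_force: [-0.1, 0.2, 1.0]
finger_gap: 0.005
```

Run:
```python
from workcell import arm
import cv2,numpy as np
s=arm.read_state();c=arm.calibration('wrist')
a=arm.grab_frame('wrist');b=arm.grab_frame('scene')
print(s['tcp_pos'].round(1) if hasattr(s['tcp_pos'],'round') else s['tcp_pos'])
cv2.imwrite('pics/w.png',a)
b=cv2.resize(b[60:240,240:440],None,fx=2.1,fy=2.1)
b=cv2.copyMakeBorder(b,0,384-b.shape[0] if b.shape[0]<384 else 0,0,0,cv2.BORDER_CONSTANT)[:384]
o=np.hstack([a,b]);o=cv2.resize(o,(800,int(384*800/o.shape[1])));cv2.imwrite('pics/w1.png',o)
np.savez('w.npz',**c)
```

```text
[447.6 173.4 144.1]
```

View pics/w1.png

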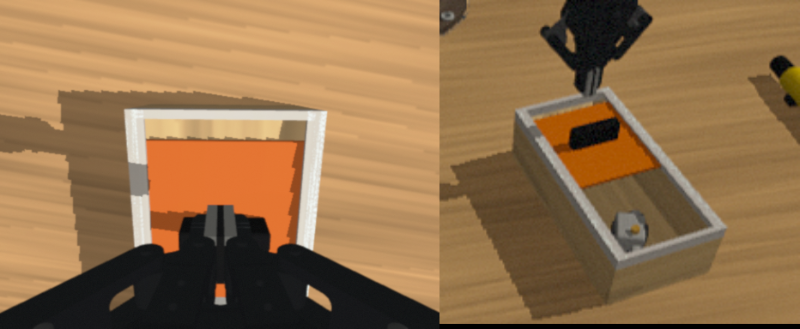

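The scene crop shows the shut fingertips over the near part of the orange hatch, on the robot side of the bar. The wrist view shows them centred on it. Next I descend and start pushing.

Emit:
step_arm(moves=[{"tx":0,"ty":0,"tz":15,"wx":0,"wy":0,"wz":0,"gripper":1},{"tx":0,"ty":0,"tz":28,"wx":0,"wy":0,"wz":0,"gripper":1},{"tx":0,"ty":0,"tz":38,"wx":0,"wy":0,"wz":0,"gripper":1},{"tx":0,"ty":0,"tz":40,"wx":0,"wy":0,"wz":0,"gripper":1},{"tx":0,"ty":0,"tz":40,"wx":0,"wy":0,"wz":0,"gripper":1},{"tx":-5,"ty":0,"tz":40,"wx":0,"wy":0,"wz":0,"gripper":1},{"tx":-10,"ty":0,"tz":40,"wx":0,"wy":0,"wz":0,"gripper":1},{"tx":-15,"ty":0,"tz":40,"wx":0,"wy":0,"wz":0,"gripper":1},{"tx":-20,"ty":0,"tz":40,"wx":0,"wy":0,"wz":0,"gripper":1},{"tx":-25,"ty":0,"tz":40,"wx":0,"wy":0,"wz":0,"gripper":1}])

```text
time_s: 2.9
tcp_pos: [473.4, 177.7, 105.8]
eef_rot: [[-0.985, -0.17, 0.0], [-0.17, 0.985, -0.001], [0.0, -0.001, -1.0]]
wrist_force: [-2.5, -1.1, 1.5]
finger_gap: 0.001
```

Run:
```python
from workcell import arm
import cv2,numpy as np
s=arm.read_state();print(s['tcp_pos'],s['wrist_force'])
b=arm.grab_frame('scene');t=arm.grab_frame('top')
o=np.hstack([cv2.resize(b[80:230,260:410],(400,400)),cv2.resize(t[140:325,80:265],(400,400))]);cv2.imwrite('pics/s2.png',o)
```

```text
[473.41601781 177.73801517 105.75957474] [-2.48498404 -1.11636477  1.5131939 ]
```

View pics/s2.png

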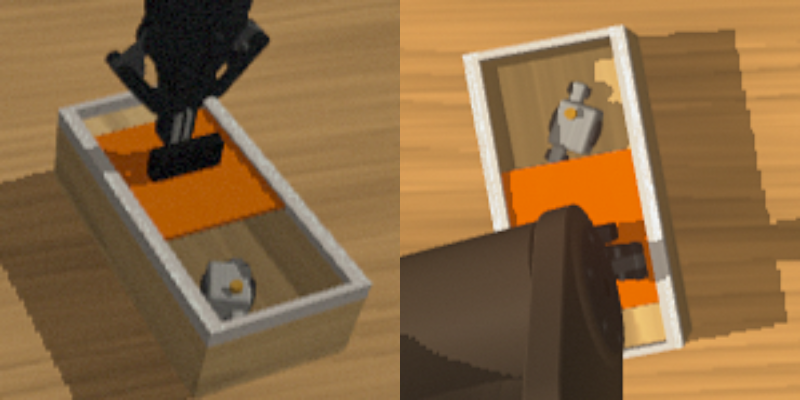

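The fingers are behind the bar and the hatch is moving with about 2.7 N of resistance. I'll keep pushing.

Emit:
step_arm(moves=[{"tx":-6,"ty":0,"tz":0,"wx":0,"wy":0,"wz":0,"gripper":1},{"tx":-13,"ty":0,"tz":0,"wx":0,"wy":0,"wz":0,"gripper":1},{"tx":-20,"ty":0,"tz":0,"wx":0,"wy":0,"wz":0,"gripper":1},{"tx":-27,"ty":0,"tz":0,"wx":0,"wy":0,"wz":0,"gripper":1},{"tx":-34,"ty":0,"tz":0,"wx":0,"wy":0,"wz":0,"gripper":1},{"tx":-41,"ty":0,"tz":0,"wx":0,"wy":0,"wz":0,"gripper":1},{"tx":-48,"ty":0,"tz":0,"wx":0,"wy":0,"wz":0,"gripper":1},{"tx":-55,"ty":0,"tz":0,"wx":0,"wy":0,"wz":0,"gripper":1},{"tx":-62,"ty":0,"tz":0,"wx":0,"wy":0,"wz":0,"gripper":1},{"tx":-69,"ty":0,"tz":0,"wx":0,"wy":0,"wz":0,"gripper":1},{"tx":-75,"ty":0,"tz":0,"wx":0,"wy":0,"wz":0,"gripper":1},{"tx":-80,"ty":0,"tz":0,"wx":0,"wy":0,"wz":0,"gripper":1}])

```text
time_s: 4.2
tcp_pos: [553.2, 191.5, 105.8]
eef_rot: [[-0.985, -0.17, 0.001], [-0.17, 0.985, -0.001], [-0.001, -0.001, -1.0]]
wrist_force: [-2.4, -2.3, 1.1]
finger_gap: 0.004
```

Emit:
step_arm(moves=[{"tx":-2,"ty":0,"tz":0,"wx":0,"wy":0,"wz":0,"gripper":1},{"tx":-4,"ty":0,"tz":0,"wx":0,"wy":0,"wz":0,"gripper":1},{"tx":-6,"ty":0,"tz":0,"wx":0,"wy":0,"wz":0,"gripper":1},{"tx":-7,"ty":0,"tz":0,"wx":0,"wy":0,"wz":0,"gripper":1}])

```text
time_s: 4.6
tcp_pos: [560.2, 192.8, 105.8]
eef_rot: [[-0.985, -0.17, 0.001], [-0.17, 0.985, -0.001], [-0.001, -0.001, -1.0]]
wrist_force: [-1.7, -3.1, -0.2]
finger_gap: -0.001
```

Now 1 mm steps, with short calls so I can watch the force.

Emit:
step_arm(moves=[{"tx":-1,"ty":0,"tz":0,"wx":0,"wy":0,"wz":0,"gripper":1},{"tx":-2,"ty":0,"tz":0,"wx":0,"wy":0,"wz":0,"gripper":1},{"tx":-3,"ty":0,"tz":0,"wx":0,"wy":0,"wz":0,"gripper":1}])

```text
time_s: 4.9
tcp_pos: [563.2, 193.3, 105.8]
eef_rot: [[-0.985, -0.17, 0.001], [-0.17, 0.985, -0.001], [-0.001, -0.001, -1.0]]
wrist_force: [-1.6, -1.5, -0.4]
finger_gap: -0.001
```

Emit:
step_arm(moves=[{"tx":-1,"ty":0,"tz":0,"wx":0,"wy":0,"wz":0,"gripper":1},{"tx":-2,"ty":0,"tz":0,"wx":0,"wy":0,"wz":0,"gripper":1}])

```text
time_s: 5.1
tcp_pos: [564.1, 193.4, 105.7]
eef_rot: [[-0.985, -0.17, -0.002], [-0.17, 0.985, -0.001], [0.002, -0.001, -1.0]]
wrist_force: [-10.2, -3.6, 5.7]
finger_gap: 0.002
```

The force jumped where the stop was expected (s ≈ 43). I'll press one more small step to confirm.

Emit:
step_arm(moves=[{"tx":-1,"ty":0,"tz":0,"wx":0,"wy":0,"wz":0,"gripper":1},{"tx":-2,"ty":0,"tz":0,"wx":0,"wy":0,"wz":0,"gripper":1}])

```text
time_s: 5.3
tcp_pos: [564.2, 193.4, 105.7]
eef_rot: [[-0.985, -0.17, -0.007], [-0.17, 0.985, -0.002], [0.007, -0.001, -1.0]]
wrist_force: [-15.1, -5.3, 10.2]
finger_gap: -0.003
```

The hatch is on the hard stop: 15 N and no further motion. I'll back off, rise, and swing clear to the robot side so the cameras can see it.

Emit:
step_arm(moves=[{"tx":4,"ty":0,"tz":0,"wx":0,"wy":0,"wz":0,"gripper":1},{"tx":10,"ty":0,"tz":0,"wx":0,"wy":0,"wz":0,"gripper":1},{"tx":20,"ty":0,"tz":0,"wx":0,"wy":0,"wz":0,"gripper":1},{"tx":20,"ty":0,"tz":-35,"wx":0,"wy":0,"wz":0,"gripper":1},{"tx":20,"ty":0,"tz":-75,"wx":0,"wy":0,"wz":0,"gripper":1},{"tx":20,"ty":0,"tz":-115,"wx":0,"wy":0,"wz":0,"gripper":1},{"tx":40,"ty":35,"tz":-145,"wx":0,"wy":0,"wz":0,"gripper":1},{"tx":50,"ty":70,"tz":-145,"wx":0,"wy":0,"wz":0,"gripper":1},{"tx":50,"ty":110,"tz":-145,"wx":0,"wy":0,"wz":0,"gripper":1},{"tx":50,"ty":150,"tz":-145,"wx":0,"wy":0,"wz":0,"gripper":1},{"tx":50,"ty":190,"tz":-145,"wx":0,"wy":0,"wz":0,"gripper":1},{"tx":50,"ty":230,"tz":-145,"wx":0,"wy":0,"wz":0,"gripper":1}])

```text
time_s: 6.5
tcp_pos: [475.7, 413.4, 250.8]
eef_rot: [[-0.985, -0.171, -0.006], [-0.171, 0.985, -0.002], [0.006, -0.001, -1.0]]
wrist_force: [0.7, -0.0, 0.2]
finger_gap: -0.001
```

Emit:
step_arm(moves=[{"tx":0,"ty":30,"tz":0,"wx":0,"wy":0,"wz":0,"gripper":1},{"tx":0,"ty":50,"tz":0,"wx":0,"wy":0,"wz":0,"gripper":1},{"tx":0,"ty":50,"tz":0,"wx":0,"wy":0,"wz":0,"gripper":1}])

```text
time_s: 6.8
tcp_pos: [465.9, 464.6, 250.3]
eef_rot: [[-0.985, -0.173, -0.006], [-0.173, 0.985, -0.002], [0.006, -0.0, -1.0]]
wrist_force: [-0.6, 0.2, -0.4]
finger_gap: -0.002
```

Run:
```python
from workcell import arm
import cv2,numpy as np
from h import ray
s=arm.read_state();print(s['time_s'],s['tcp_pos'],s['wrist_force'])
b=arm.grab_frame('scene');t=arm.grab_frame('top');c=arm.calibration('top')
v=cv2.cvtColor(t,cv2.COLOR_BGR2HSV)
m=cv2.inRange(v,(0,0,0),(179,255,90));r=np.zeros_like(m);cv2.fillPoly(r,[np.array([(125,176),(176,168),(184,215),(134,225)])],255)
cs,_=cv2.findContours(m&r,cv2.RETR_EXTERNAL,cv2.CHAIN_APPROX_NONE)
if cs:
  k=max(cs,key=cv2.contourArea);R=cv2.minAreaRect(ray(c,k[:,0],98)[:,:2].astype(np.float32));print(R)
  d=np.array(R[0])-[523,186];print('s',d@[.9857,.1685],'n',d@[-.1685,.9857])
o=np.hstack([cv2.resize(b[80:240,100:410],(420,217)),cv2.resize(t[130:325,80:440],(380,217))]);cv2.imwrite('pics/s3.png',o)
```

```text
6.8 [465.90959435 464.60647778 250.28394671] [-0.61956107  0.24000018 -0.36652528]
((582.124755859375, 195.61190795898438), (13.694941520690918, 62.620933532714844), 9.237675666809082)
s 59.8988783416748 n -0.4880636871337902
```

View pics/s3.png

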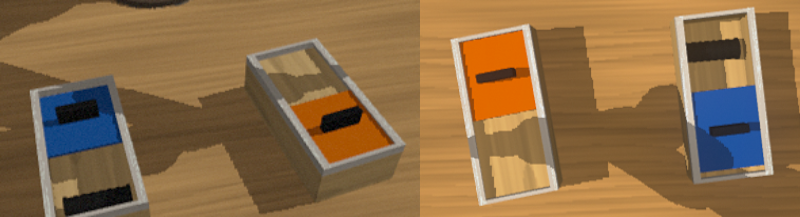

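The orange hatch is against the far frame and covers the caliper, the blue hatch hasn't moved, and the arm is clear.

```bash
python3 -c "
from workcell import arm
print(arm.finish_job())"
```

```text
the job is handed in; nothing more can be done
None
```

The orange hatch is closed against the end of its frame and covers the caliper. I pushed its pull bar from behind with the shut fingers, then backed off, rose and swung clear, and handed the job in at about 7 s.

- **Hard stop:** resistance rose from about 3 N to about 19 N total (15 N along x) while the tool stopped moving, at the position expected for closed.
- **Camera check:** the last top picture put the pull at 59.9 mm along the case. The closed value is 61 mm, so the difference is within the roughly 2 mm calibration error.
- **Blue hatch and arm:** the blue hatch looks unmoved in the pictures, though I did not measure it. The wrist force was near zero once the arm was clear.
- **Failed steps:** one move call was refused for its row format, before anything moved, and was sent again. An early pull-bar colour mask was too strict and was loosened. No checks disagreed.

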